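# Load the test plate under the spring clip

### The arm

A 7-joint arm with a two-finger parallel gripper is mounted at the origin on the work surface; the furniture and walls round the work are solid. World frame = base frame: x ahead of the robot, y to its left, z up, the work surface at z = 0. Lengths are in m, angles in rad, forces in N, time in s.
With the tool pointing down it reaches from about 0.425 to 0.95 m from the base axis. Payload 4.7 kg.
Tool frame: the origin (TCP) lies at the very end of the fingers, on their centre line; the grasp point (between the pads) lies 19 mm behind it; z points along the fingers, y is the direction in which the jaws open and shut (so a half turn about z gives the same grasp; the last joint's range is limited). The gripper opens to 85 mm and grips with 20 to 120 N. Pads are 22 mm wide; open, the fingers measure 114 mm over their backs; the gripper's body (76 mm by 85 mm) begins 54 mm behind the grasp point. The pads swing forward as they close: fully open they stand 13 mm farther back than shut.
Start: joints at [-1.285, 0.469, -0.049, 1.532, 0.024, 1.141, -0.082], TCP at [0.209, 0.642, 0.231] pointing down, gripper open.
Joint ranges: [-2.59, 2.59], [-0.33, 1.99], [-1.39, 1.29], [0.1, 2.45], [-1.04, 4.18], [0.21, 1.99], [-2.66, 2.66]. Speed limits (rad/s): [2.57, 2.57, 3.14, 3.14, 3.14, 3.14, 3.14].

### API

Orientations are given as a unit quaternion [w, x, y, z].
In Python, from cell import arm gives the robot as it stands.
- The arm moves only by the tool arm_command, never from a script. Its argument "moves" is a list of rows, each an object with "jaw": the closure, from 0 (fully open) to 1 (shut); "linear": the shift along the tool's x, y, z in units of 40 mm (1.0 is 40 mm), a list of three; "angular": the turn, a rotation vector about the tool's x, y, z in units of 6 degrees (1.0 is 6 degrees), a list of three. In form: [{"jaw": jaw, "linear": [x, y, z], "angular": [wx, wy, wz]}, ...]. A call has exactly 5 rows; each row shifts and turns the commanded pose from where the row before left it, along the tool's axes as they then stand; what a row does not reach is not made up. A row lasts 1/12 s, in which the tool goes at most 41.7 mm and 7.16 degrees, less where a joint would pass 70% of its speed; a pose out of reach is approached as far as the arm can. A call is refused whole if a number of a shift passes 1 or a number of a turn 1, either way. A call with a gripper value outside its range is refused whole. The fingers move at their own pace and stop on an object; "squeeze" is the grip in N (left out, the last holds). Time passes only in rows, so rows that do not move let the fingers close, or fill a call up. It gives the time, the measured TCP pose, the force and the opening at its end, in the units of the state.
- arm.get_obs(): the state, without advancing time (a new reading comes with each control period).
- arm.camera(name): name is "scene" or "top" or "wrist"; returns a dict with "pixels" (480x640x3 uint8, red, green, blue), "depth" (480x640 float32, m along the optical axis (not along the pixel's ray), 0 where there is no reading), "vfov" (degrees; the focal length in pixels is half the picture's height over the tangent of half this angle, whatever the lens; pixels are square), "cx", "cy" (the principal point, pixels), "world_to_cam" (4x4, takes a point from world to camera coordinates). Camera axes: x right, y down, z forward; pixel columns grow to the right and rows downward; lengths in m; the calibration is good to about 2 mm. A picture is of the moment at which its call begins.
- arm.sign_off(): hands the job in, once; it reports no verdict.
The state is a dict: "time": time; "joint_pos": joint angles; "joint_vel": joint speeds; "joint_torque": joint torques, N m; "eef_pos": TCP position; "tool_rot": TCP orientation; "force": force on the tool from outside, world axes, zero at the start; "moment": the same for the moment, N m; "gripper_width": finger opening in m.
Only numpy, scipy, OpenCV 4.12 (cv2) and the standard library are available. Lean on these libraries where they do the work, as an engineer would, in place of code of your own. Each camera call takes 0.05 s, during which the arm holds its last target. There are 200 camera calls.

### The job

Load the test plate in the print-test holder: with one fingertip press the long bar of the spring clip down and keep it down, and meanwhile with the other fingertip push the plate by its upright lip along its track, under the raised jaw, fully home against the end stop. Then let the clip spring back so that its jaw bears on the plate, and move clear. Do not grasp or lift the plate; leave the ink pot and the marker where they are.

Things in the scene. Friction and masses are not known exactly. Their poses are not given: they have to be found in the camera images.
- holder: The print-test holder, fixed to the worktop: a plywood board 210 (x) x 130 (y) x 18 mm; origin at the centre of its underside. A track runs along x on its top (z = 18), centred on y = -22 mm, between steel rails 7 mm high, 61 mm apart. The plate is pushed along +x to an end stop 12 mm high with its near face at x = +93 mm. The clip's hinge (11 mm thick) runs along x at y = +18, z = 30 mm.
- plate: The loose test plate, 0.18 kg: aluminium, 90 (x) x 56 (y) x 8 mm, white panel on top, an upright lip at its -x end. Origin at the centre of its underside; axes along the holder's. Its front edge starts 5 to 25 mm short of the clip's jaw.
- lip (a point): The middle of the rear (-x) face of the plate's upright lip, where it is pushed: 45 mm behind the plate's origin, 28 mm above its underside. The lip is 6 mm thick, 56 mm wide, its top 40 mm above the underside (58 mm above the worktop).
- home (a point): A point fixed on the holder, at x = +48, y = -22, z = 18 mm in its frame: where the plate's origin is when the plate is fully home, touching the end stop.
- clip (a joint): Angle (rad) of the steel spring clip: 0 at rest, jaw down; 0.45 with the bar pressed down to its stop. It springs back by itself; pressing the middle of the bar takes about 2 N at first, 6 N at the stop. Above 0.25 the jaw clears the plate; on the loaded plate it rests at about 0.22.
- jaw (a point): The middle of the underside of the clip's jaw, a steel foot 30 mm (along the track) x 8 mm, over the track at holder x = +45 to +75, y = -20 to -12 mm. At rest it is 1.5 mm above the track and blocks the plate; it rises when the bar is pressed.
- clip_bar (a point): Mid top face of the clip's bar (on the moving clip), 22 mm out from the hinge: a flat strip along the track, holder x = -105 to +15 mm, 37 mm wide from the hinge outward. At rest it slopes up away from the track (26 deg), this point 43 mm above the worktop, upper edge 50; pressed to its stop it is level, 34 mm, point at holder x -45, y +40. Fingertips can slide along it.
- ink_pot: Bystander: a small ink pot with lid, about 65 mm wide, 50 mm tall, standing beyond the -x end of the holder; origin at the centre of its underside.
- marker: Bystander: a marker pen 128 mm long, 18 mm high, lying across beyond the +x end (end stop) of the holder; origin at the centre of its underside, length along its y.
Not all that is in view belongs to the job. Leave any blue or red look-alike of the holder alone. Leave any green look-alike of the plate alone.

How it is judged:
By the outcome, as a careful person would: the job done as asked, in the order asked, and still so for the second after the job is handed in, with the robot touching nothing.
It also fails if it takes over 42 s, if anything falls off the work surface, if the arm or the gripper's body presses on something with over 40 N, if the wrist force passes 120 N, or if a joint passes its speed limit or range.

## Working session

There is one attempt and no reset: what is moved stays moved. The work goes in short steps, Python scripts to look and compute and a tool call to move; the robot and the scene stay as the last step left them, time stands still between calls to the robot, and variables do not carry over. Pictures are saved under pics/ and viewed, about 8 in all and at most 12, crops included, and the job is handed in when it is done.

Besides the shell and the picture viewer there is one more tool, called after "Request:" as a command line: name --argument value ..., lists and objects as JSON in quotes. arm_command: Moves the arm, as the interface text tells. Its arguments: {"type":"object","properties":{"moves":{"type":"array","items":{"type":"object","properties":{"jaw":{"type":"number"},"linear":{"type":"array","items":{"type":"number"}},"angular":{"type":"array","items":{"type":"number"}}}}},"squeeze":{"type":"number"}},"required":["moves"]}

```bash
ls; mkdir -p pics
python3 - <<'E'
from cell import arm
import cv2,numpy as np
o=arm.get_obs();print(o)
for n in("scene","top"):
    c=arm.camera(n);np.savez(f"{n}0.npz",**c);print(n,c["vfov"],c["cx"],c["cy"],np.round(c["world_to_cam"],3).tolist())
    cv2.imwrite(f"pics/{n}0.png",c["pixels"][:,:,::-1])
E
```

```text
pics
{'time': 0.0, 'joint_pos': array([-1.28488648,  0.46945345, -0.0486194 ,  1.53372701,  0.02409236,
        1.14102168, -0.08232693]), 'joint_vel': array([ 0.00016657, -0.00053118,  0.00175957, -0.00076544, -0.00149463,
       -0.00129644, -0.00165003]), 'joint_torque': array([-1.80785892e-04, -5.10308290e+01, -4.65124729e-02, -2.37715441e+01,
        1.07533907e-02,  7.51564396e-03,  1.11120521e-06]), 'eef_pos': array([0.20879058, 0.64125571, 0.23023941]), 'tool_rot': array([-1.29536214e-04,  1.56743784e-01,  9.87638781e-01, -1.00370906e-03]), 'force': array([-0.00838033, -0.07004114,  0.03831575]), 'moment': array([-0.05831397,  0.05739682,  0.0095493 ]), 'gripper_width': 0.0855806069873575}
scene 52.04431170720911 320.51083033110274 244.32336894890096 [[0.814, -0.581, 0.019, -0.289], [-0.309, -0.46, -0.833, 0.182], [0.493, 0.672, -0.553, 0.747], [0.0, 0.0, 0.0, 1.0]]
top 45.14363027996037 323.1624991851316 246.9289893132474 [[0.001, -1.0, 0.013, 0.004], [-0.991, -0.002, -0.131, 0.358], [0.131, -0.012, -0.991, 1.344], [0.0, 0.0, 0.0, 1.0]]
```

View pics/scene0.png

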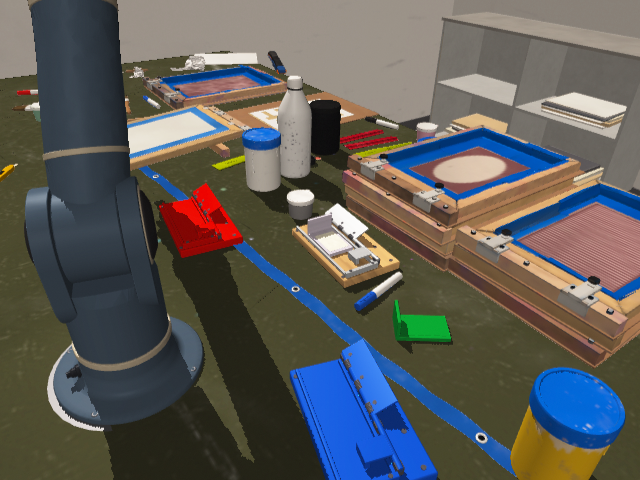

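View pics/top0.png

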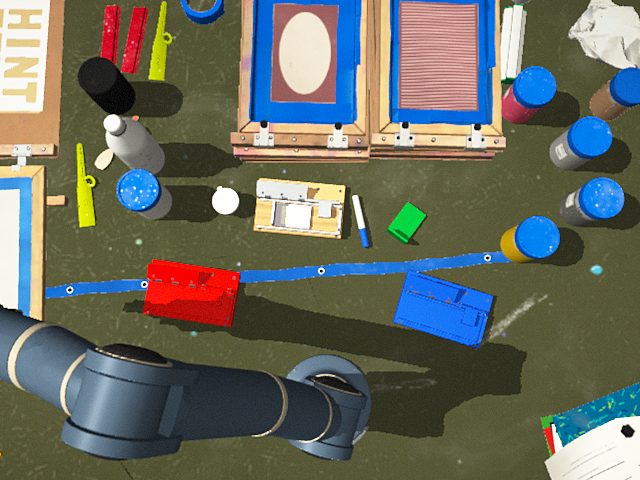

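The wooden holder (top px 255–345, 178–238) is the real one: plywood, white plate, pot at (226,200) and marker at (361,220). The red (192,292) and blue (443,307) holders and the green plate (407,221) are look-alikes. I'll confirm with an enlarged crop and measure.

```bash
cat > h.py <<'E'
import numpy as np
def load(n): return dict(np.load(n))
def f(c): return 240/np.tan(np.radians(float(c["vfov"]))/2)
def ray(c,u,v,z):
    T=c["world_to_cam"];R=T[:3,:3];o=-R.T@T[:3,3]
    d=R.T@np.array([(u-c["cx"])/f(c),(v-c["cy"])/f(c),1.]);return o+d*(z-o[2])/d[2]
def pts(c):
    v,u=np.mgrid[:480,:640];d=c["depth"]
    P=np.stack([(u-c["cx"])/f(c)*d,(v-c["cy"])/f(c)*d,d],-1)
    T=c["world_to_cam"];return (P-T[:3,3])@T[:3,:3]
E
python3 - <<'E'
from h import *
import cv2
c=load("top0.npz");s=load("scene0.npz")
P=pts(c)
a=c["pixels"][160:260,200:390]
b=s["pixels"][190:320,280:415]
a=cv2.resize(a,(760,400),interpolation=cv2.INTER_CUBIC)
cv2.imwrite("pics/ct.png",a[:,:,::-1])
hs=cv2.cvtColor(c["pixels"],cv2.COLOR_RGB2HSV)
reg=np.zeros((480,640),bool);reg[170:245,245:352]=1
m=reg&(P[...,2]>.010)&(P[...,2]<.07)&(hs[...,2]>90)
cs,_=cv2.findContours(m.astype(np.uint8),0,2);k=max(cs,key=cv2.contourArea)
r=cv2.minAreaRect(k);print(r)
m2=reg&(abs(P[...,2]-.018)<.003)
w=ray(c,*r[0],.018);print("center",w)
bx=cv2.boxPoints(r)
W=np.array([ray(c,u,v,.018) for u,v in bx]);print(W.round(4))
for u,v in [(300,232),(262,230),(340,230),(292,216),(285,190),(270,185),(226,200),(361,220)]: print(u,v,P[v,u].round(4))
E
```

```text
((298.9877014160156, 207.63525390625), (88.45342254638672, 53.778236389160156), 5.19442892074585)
center [0.45413453 0.06261635 0.018     ]
[[ 0.3985  0.173   0.018 ]
 [ 0.5294  0.1635  0.018 ]
 [ 0.5104 -0.0492  0.018 ]
 [ 0.3798 -0.037   0.018 ]]
300 232 [0.395  0.0598 0.018 ]
262 230 [0.3997 0.1505 0.0172]
340 230 [ 0.3985 -0.0352  0.0279]
292 216 [0.4324 0.0789 0.025 ]
285 190 [0.4906 0.095  0.0464]
270 185 [0.503  0.1306 0.0447]
226 200 [0.4651 0.2325 0.0512]
361 220 [ 0.4249 -0.0862  0.0156]
```

View pics/ct.png

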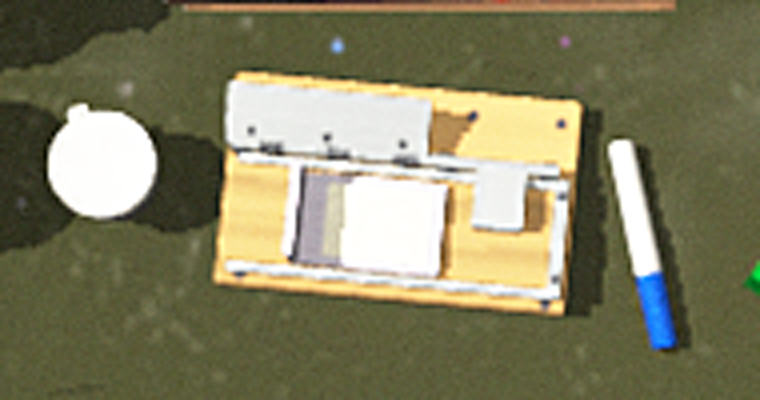

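The crop confirms it: plywood board, clip bar (crop 228–430, 80–160), jaw (475–525, 165–230), plate with its lip at left (283–300, 165–262), end stop at (560,240). Now the holder frame and lip.

```bash
cat >> h.py <<'E'
from scipy.spatial.transform import Rotation as R_
def tool(o):
    q=o["tool_rot"];return R_.from_quat([q[1],q[2],q[3],q[0]])
E
python3 - <<'E'
from h import *
import cv2
for n in("top0.npz","scene0.npz"):
    c=load(n);P=pts(c)
    m=(abs(P[...,2]-.018)<.004)&(abs(P[...,0]-.455)<.1)&(abs(P[...,1]-.0626)<.135)&(c["pixels"][...,0]>c["pixels"][...,2].astype(int)+40)
    m=cv2.morphologyEx(m.astype(np.uint8),cv2.MORPH_OPEN,np.ones((2,2)))>0
    r=cv2.minAreaRect((P[m][:,:2]*1000).astype(np.float32));print(n,m.sum(),r)
c=load("top0.npz")
C=np.array([[215,283],[565,313],[582,100],[235,72]],float)
px=(C+.5)/4-.5+[200,160]
W=np.array([ray(c,u,v,.018) for u,v in px])[:,:2]
src=np.array([[-105,-65],[105,-65],[105,65],[-105,65]])/1000
print("corner len",np.linalg.norm(np.diff(W,axis=0),axis=1).round(4))
mu=W.mean(0);A=(W-mu).T@src;th=np.arctan2(A[1,0]-A[0,1],A[0,0]+A[1,1]);print("origin",mu,"yaw",th, np.degrees(th))
Rz=np.array([[np.cos(th),-np.sin(th)],[np.sin(th),np.cos(th)]])
def H(x,y,z):
    u,v=(np.array([x,y])+.5)/4-.5+[200,160]; return ((ray(c,u,v,z)[:2]-mu)@Rz*1000).round(1)
print("lip top rear",H(293,165,.058),H(283,262,.058),"lip top front",H(303,168,.058),"front edge",H(447,183,.026),H(438,277,.026),"jaw",H(475,230,.035),H(522,232,.035),"stop",H(556,240,.030))
from cell import arm
o=arm.get_obs();print(tool(o).as_matrix().round(3))
E
```

```text
top0.npz 1426 ((351.917236328125, 67.39178466796875), (209.8224334716797, 334.33428955078125), 84.82261657714844)
scene0.npz 1267 ((251.89340209960938, -259.7100830078125), (904.2017211914062, 204.1400146484375), 57.56682205200195)
corner len [0.2093 0.1304 0.21  ]
origin [0.45455969 0.06149296] yaw -1.6515952152205364 -94.6294352961376
lip top rear [-61.2   2.4] [-61.7 -55.1] lip top front [-55.3   1.1] front edge [28.3  5.8] [ 27.7 -51.2] jaw [ 47.3 -22.8] [ 75.1 -21.7] stop [ 95.7 -23.9]
[[-0.951  0.31  -0.   ]
 [ 0.31   0.951 -0.002]
 [-0.    -0.002 -1.   ]]
```

Request:
arm_command --moves '[{"jaw": 0.42, "linear": [-0.3, -0.3, 0], "angular": [0, 0, 0]}, {"jaw": 0.42, "linear": [-0.6, -0.6, 0], "angular": [0, 0, 0]}, {"jaw": 0.42, "linear": [-0.68, -0.66, 0], "angular": [0, 0, 0]}, {"jaw": 0.42, "linear": [-0.68, -0.66, 0], "angular": [0, 0, 0]}, {"jaw": 0.42, "linear": [-0.68, -0.66, 0], "angular": [0, 0, 0]}]'

```text
time: 0.52
eef_pos: [0.2854, 0.494, 0.2307]
tool_rot: [-0.0, 0.156, 0.988, -0.001]
force: [1.7, -0.5, 0.6]
gripper_width: 0.0493
```

Request:
arm_command --moves '[{"jaw": 0.42, "linear": [-0.68, -0.66, 0], "angular": [0, 0, 0]}, {"jaw": 0.42, "linear": [-0.68, -0.66, 0], "angular": [0, 0, 0]}, {"jaw": 0.42, "linear": [-0.68, -0.66, 0], "angular": [0, 0, 0]}, {"jaw": 0.42, "linear": [-0.68, -0.66, 0], "angular": [0, 0, 0]}, {"jaw": 0.42, "linear": [-0.68, -0.66, 0], "angular": [0, 0, 0]}]'

```text
time: 0.93
eef_pos: [0.3739, 0.3263, 0.2311]
tool_rot: [-0.0, 0.157, 0.988, -0.0]
force: [1.3, -0.0, 0.0]
gripper_width: 0.0491
```

Request:
arm_command --moves '[{"jaw": 0.42, "linear": [-0.68, -0.66, 0], "angular": [0, 0, 0]}, {"jaw": 0.42, "linear": [-0.68, -0.66, 0], "angular": [0, 0, 0]}, {"jaw": 0.42, "linear": [-0.68, -0.66, 0], "angular": [0, 0, 0]}, {"jaw": 0.42, "linear": [-0.68, -0.66, 0], "angular": [0, 0, 0]}, {"jaw": 0.42, "linear": [-0.6, -0.6, 0], "angular": [0, 0, 0]}]'

```text
time: 1.35
eef_pos: [0.4603, 0.1614, 0.2312]
tool_rot: [0.0, 0.157, 0.988, -0.0]
force: [0.8, -0.8, 0.3]
gripper_width: 0.0495
```

Request:
arm_command --moves '[{"jaw": 0.42, "linear": [-0.3, -0.3, 0], "angular": [0, 0, 0]}, {"jaw": 0.42, "linear": [0, 0, 0], "angular": [0, 0, 0.5]}, {"jaw": 0.42, "linear": [0, 0, 0], "angular": [0, 0, 1]}, {"jaw": 0.42, "linear": [0, 0, 0], "angular": [0, 0, 1]}, {"jaw": 0.42, "linear": [0, 0, 0], "angular": [0, 0, 1]}]'

```text
time: 1.77
eef_pos: [0.4672, 0.1484, 0.2309]
tool_rot: [-0.0, 0.337, 0.942, -0.0]
force: [-0.6, -0.4, -0.1]
gripper_width: 0.0497
```

Request:
arm_command --moves '[{"jaw": 0.42, "linear": [0, 0, 0], "angular": [0, 0, 1]}, {"jaw": 0.42, "linear": [0, 0, 0], "angular": [0, 0, 1]}, {"jaw": 0.42, "linear": [0, 0, 0], "angular": [0, 0, 1]}, {"jaw": 0.42, "linear": [0, 0, 0], "angular": [0, 0, 1]}, {"jaw": 0.42, "linear": [0, 0, 0], "angular": [0, 0, 1]}]'

```text
time: 2.18
eef_pos: [0.4671, 0.1487, 0.231]
tool_rot: [-0.0, 0.569, 0.822, -0.0]
force: [-0.2, -0.0, -0.5]
gripper_width: 0.0496
```

Request:
arm_command --moves '[{"jaw": 0.42, "linear": [0, 0, 0], "angular": [0, 0, 1]}, {"jaw": 0.42, "linear": [0, 0, 0], "angular": [0, 0, 1]}, {"jaw": 0.42, "linear": [0, 0, 0], "angular": [0, 0, 1]}, {"jaw": 0.42, "linear": [0, 0, 0], "angular": [0, 0, 1]}, {"jaw": 0.42, "linear": [0, 0, 0], "angular": [0, 0, 0.25]}]'

```text
time: 2.6
eef_pos: [0.467, 0.1487, 0.2309]
tool_rot: [-0.0, 0.736, 0.677, -0.0]
force: [0.2, -0.4, 0.6]
gripper_width: 0.0494
```

```bash
cat >> h.py <<'E'
O=np.array([.4546,.0610]);TH=np.radians(-94.63)
def hold(p): 
    p=np.asarray(p,float);d=p[...,:2]-O;c,s=np.cos(TH),np.sin(TH)
    return np.concatenate([np.stack([d[...,0]*c+d[...,1]*s,-d[...,0]*s+d[...,1]*c],-1),p[...,2:]],-1)*1000
E
python3 - <<'E'
from cell import arm
from h import *
import cv2
o=arm.get_obs();print(hold(o["eef_pos"]),tool(o).as_matrix().round(3).tolist(),o["joint_pos"].round(2))
c=arm.camera("wrist");np.savez("wrist1.npz",**c);cv2.imwrite("pics/w1.png",c["pixels"][:,:,::-1])
E
```

```text
[-88.42388423   5.31160912 230.94263163] [[0.083, 0.997, -0.001], [0.997, -0.083, -0.0], [-0.0, -0.001, -1.0]] [-0.72  0.17  0.37  1.98 -0.07  1.01 -0.4 ]
```

View pics/w1.png

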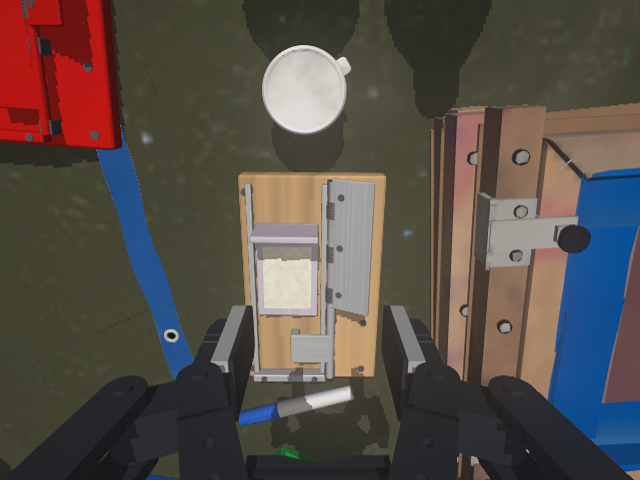

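The wrist view shows the board (239,173)–(385,175) to (376,377), the lip's top rear edge at row ~225 (cols 251–319), the jaw at (292–328, 333–363), and the finger pads framing the holder at cols ~235 and ~400.

Run:
```python
from h import *
c=load("wrist1.npz");P=pts(c)
g=c["depth"]
for n,u,v,z in [("c--",239,173,.018),("c-+",385,175,.018),("c++",376,377,.018),("lipL",251,225,.058),("lipR",319,225,.058),("jawbeg",310,333,.035),("jawend",310,363,.035),("stop",290,376,.03),("barTop -x",345,180,.05),("bar +x out",364,316,.05),("plate front",287,315,.026),("stop front",290,374,.03)]:
    print(n,hold(ray(c,u,v,z)).round(1))
print("depth lip col:",[hold(P[v,285]).round(0).tolist() for v in (220,224,228,232,236,242)])
print("inkpot",hold(P[90,305]).round(0))
print("cam pos",(-c["world_to_cam"][:3,:3].T@c["world_to_cam"][:3,3]).round(3))
for q in [(235,330),(400,330),(225,360),(215,370)]: print(q,hold(P[q[1],q[0]]).round(0))
```

```text
c-- [-108.5  -63.9   18. ]
c-+ [-106.6   62.    18. ]
c++ [102.3  63.5  18. ]
lipL [-74.1 -49.2  58. ]
lipR [-74.1   5.   58. ]
jawbeg [39.5 -3.5 35. ]
jawend [72.9 -3.8 35. ]
stop [ 91.8 -23.8  30. ]
barTop -x [-108.7   25.5   50. ]
bar +x out [12.8 44.7 50. ]
plate front [ 25.5 -25.4  26. ]
stop front [ 89.4 -23.8  30. ]
depth lip col: [[-66.0, -25.0, 18.0], [-65.0, -25.0, 25.0], [-64.0, -24.0, 36.0], [-64.0, -23.0, 46.0], [-64.0, -23.0, 55.0], [-60.0, -23.0, 58.0]]
inkpot [-176.   -5.   48.]
cam pos [0.473 0.234 0.373]
(235, 330) [-100.  -23.  254.]
(400, 330) [-100.   31.  255.]
(225, 360) [-100.  -23.  270.]
(215, 370) [-101.  -24.  277.]
```

Request:
arm_command --moves '[{"jaw": 0.42, "linear": [-0.11, 0.1, 0], "angular": [0, 0, 0]}, {"jaw": 0.42, "linear": [0, 0, 0.4], "angular": [0, 0, 0]}, {"jaw": 0.42, "linear": [0, 0, 0.6], "angular": [0, 0, 0]}, {"jaw": 0.42, "linear": [0, 0, 0.6], "angular": [0, 0, 0]}, {"jaw": 0.42, "linear": [0, 0, 0.6], "angular": [0, 0, 0]}]'

```text
time: 3.07
eef_pos: [0.4714, 0.1437, 0.1425]
tool_rot: [0.0, 0.734, 0.679, 0.0]
force: [-0.3, -0.5, -0.2]
gripper_width: 0.0496
```

Request:
arm_command --moves '[{"jaw": 0.42, "linear": [0, 0, 0.6], "angular": [0, 0, 0]}, {"jaw": 0.42, "linear": [0, 0, 0.6], "angular": [0, 0, 0]}, {"jaw": 0.42, "linear": [0, 0, 0.5], "angular": [0, 0, 0]}, {"jaw": 0.42, "linear": [0, 0, 0.3], "angular": [0, 0, 0]}, {"jaw": 0.42, "linear": [0, 0, 0], "angular": [0, 0, 0]}]'

```text
time: 3.48
eef_pos: [0.4694, 0.143, 0.0608]
tool_rot: [-0.001, 0.734, 0.679, -0.003]
force: [-0.1, 0.1, 0.5]
gripper_width: 0.0498
```

Run:
```python
from cell import arm
from h import *
import cv2
o=arm.get_obs();print(hold(o["eef_pos"]),o["force"],o["gripper_width"])
c=arm.camera("wrist");np.savez("wrist2.npz",**c);cv2.imwrite("pics/w2.png",c["pixels"][:,:,::-1])
c=arm.camera("scene");np.savez("scene2.npz",**c);cv2.imwrite("pics/s2.png",cv2.resize(c["pixels"][150:310,260:440,::-1],(720,640))[:600])
```

```text
[-82.91936182   8.08727707  60.79828517] [-0.10312809  0.09002411  0.47853957] 0.04976477378186644
```

View pics/w2.png

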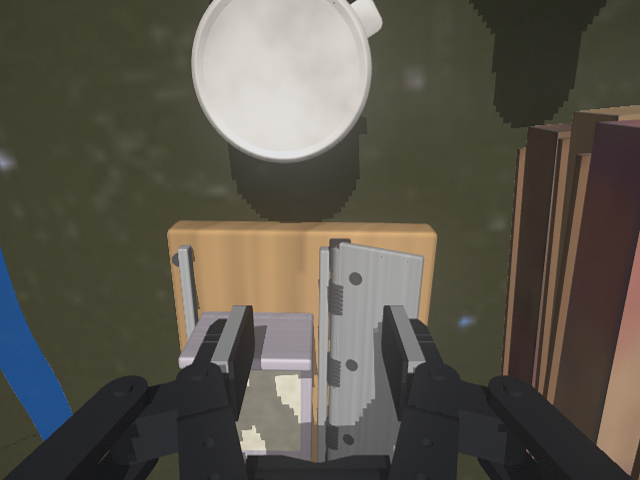

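The view shows both finger pads above the board: left pad (240,305) in front of the lip's rear face (rows 313–360), right pad (400,310) over the bar. Check depths.

Run:
```python
from h import *
c=load("wrist2.npz");P=pts(c)
for n,u,v in [("Lpad",242,309),("Lpadmid",232,340),("Rpad",395,309),("Rpad2",407,340),("lip rear",285,325),("lip rear",285,350),("lip top",285,364),("lipback L",200,340),("bar out",415,270),("bar",370,300),("rail",185,290),("edge",300,232)]: print(n,hold(P[v,u]).round(1))
```

```text
Lpad [-93.9 -20.5  69.7]
Lpadmid [-94.2 -20.   90. ]
Rpad [-94.5  34.9  70.1]
Rpad2 [-94.9  35.1  90.6]
lip rear [-63.9  -8.7  31.2]
lip rear [-63.1  -7.2  50.1]
lip top [-61.5  -6.6  57.7]
lipback L [-64.7 -45.1  45.3]
bar out [-99.9  46.5  47.7]
bar [-81.9  29.9  39.6]
rail [-79.1 -56.4  25.4]
edge [-105.4   -1.8   16.1]
```

View pics/s2.png

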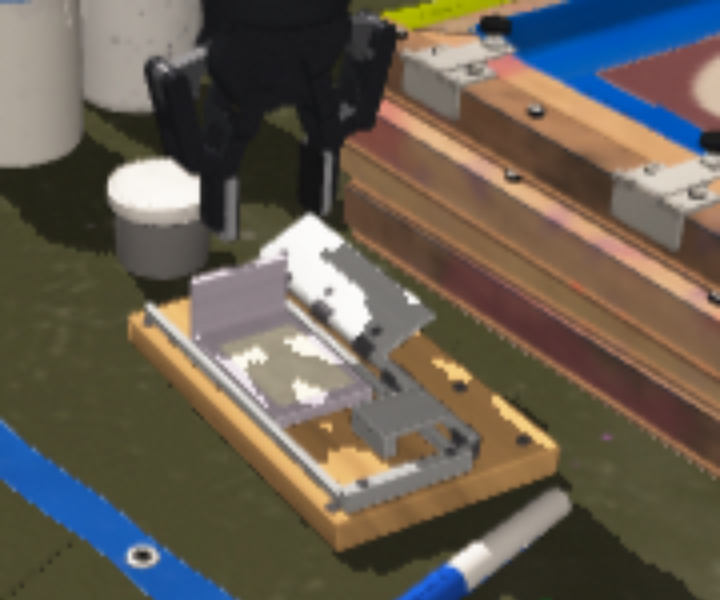

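Request:
arm_command --moves '[{"jaw": 0.42, "linear": [0, 0, 0.2], "angular": [0, 0, 0]}, {"jaw": 0.42, "linear": [0, 0, 0.2], "angular": [0, 0, 0]}, {"jaw": 0.42, "linear": [0, 0, 0.1], "angular": [0, 0, 0]}, {"jaw": 0.42, "linear": [0, 0, 0], "angular": [0, 0, 0]}, {"jaw": 0.42, "linear": [0, 0, 0], "angular": [0, 0, 0]}]'

```text
time: 4.0
eef_pos: [0.471, 0.1441, 0.0432]
tool_rot: [-0.0, 0.734, 0.679, -0.0]
force: [-0.4, -0.2, 0.1]
gripper_width: 0.0497
```

Request:
arm_command --moves '[{"jaw": 0.42, "linear": [0, 0, 0.05], "angular": [0, 0, 0]}, {"jaw": 0.42, "linear": [0, 0, 0.05], "angular": [0, 0, 0]}, {"jaw": 0.42, "linear": [0, 0, 0], "angular": [0, 0, 0]}, {"jaw": 0.42, "linear": [0, 0, 0], "angular": [0, 0, 0]}, {"jaw": 0.42, "linear": [0, 0, 0], "angular": [0, 0, 0]}]'

```text
time: 4.42
eef_pos: [0.4717, 0.1443, 0.0397]
tool_rot: [0.0, 0.735, 0.679, 0.001]
force: [0.9, 0.3, 3.2]
gripper_width: 0.0495
```

Request:
arm_command --moves '[{"jaw": 0.42, "linear": [0, 0, 0.05], "angular": [0, 0, 0]}, {"jaw": 0.42, "linear": [0, 0, 0.05], "angular": [0, 0, 0]}, {"jaw": 0.42, "linear": [0, 0, 0.05], "angular": [0, 0, 0]}, {"jaw": 0.42, "linear": [0, 0, 0], "angular": [0, 0, 0]}, {"jaw": 0.42, "linear": [0, 0, 0], "angular": [0, 0, 0]}]'

```text
time: 4.83
eef_pos: [0.4724, 0.1443, 0.0336]
tool_rot: [0.001, 0.735, 0.679, 0.001]
force: [1.8, -0.2, 5.1]
gripper_width: 0.0494
```

Request:
arm_command --moves '[{"jaw": 0.42, "linear": [0, 0, 0.05], "angular": [0, 0, 0]}, {"jaw": 0.42, "linear": [0, 0, 0], "angular": [0, 0, 0]}, {"jaw": 0.42, "linear": [0, 0, 0.03], "angular": [0, 0, 0]}, {"jaw": 0.42, "linear": [0, 0, 0], "angular": [0, 0, 0]}, {"jaw": 0.42, "linear": [0, 0, 0], "angular": [0, 0, 0]}]'

```text
time: 5.25
eef_pos: [0.4731, 0.1443, 0.0308]
tool_rot: [0.001, 0.735, 0.678, 0.002]
force: [3.9, -0.9, 6.8]
gripper_width: 0.0496
```

Run:
```python
from cell import arm
from h import *
import cv2
o=arm.get_obs();print(hold(o["eef_pos"]),o["force"])
for n in ("top","scene"):
    c=arm.camera(n);P=hold(pts(c));d=c["depth"]>0
    def q(a,b,e,f,zl=20,zh=80):
        m=d&(P[...,0]>a)&(P[...,0]<b)&(P[...,1]>e)&(P[...,1]<f)&(P[...,2]>zl)&(P[...,2]<zh);return m.sum(),np.percentile(P[m][:,2],[10,50,90]).round(1) if m.sum() else None
    print(n,"bar in",q(-60,5,25,30),"out",q(-60,5,45,53),"jaw",q(50,70,-20,-8,20),"lip top",q(-70,-50,-40,0,54))
    np.savez(n+"3.npz",**c)
```

```text
[-84.50754959  11.70547646  30.83775976] [ 3.91375052 -0.89647697  6.82951304]
top bar in (np.int64(59), array([30.4, 34.9, 37.6])) out (np.int64(85), array([31.3, 34.6, 38.6])) jaw (np.int64(50), array([37.1, 47.3, 52.1])) lip top (np.int64(15), array([55.3, 58.4, 59.5]))
scene bar in (np.int64(42), array([31.8, 32.9, 34.5])) out (np.int64(57), array([31.8, 32.9, 34.3])) jaw (np.int64(60), array([38.1, 44.3, 48.1])) lip top (np.int64(46), array([54.4, 56.4, 57.7]))
```

Request:
arm_command --moves '[{"jaw": 0.42, "linear": [-0.1, 0, 0], "angular": [0, 0, 0]}, {"jaw": 0.42, "linear": [-0.1, 0, 0], "angular": [0, 0, 0]}, {"jaw": 0.42, "linear": [-0.1, 0, 0], "angular": [0, 0, 0]}, {"jaw": 0.42, "linear": [-0.1, 0, 0], "angular": [0, 0, 0]}, {"jaw": 0.42, "linear": [-0.1, 0, 0], "angular": [0, 0, 0]}]'

```text
time: 5.77
eef_pos: [0.4705, 0.1274, 0.0309]
tool_rot: [-0.001, 0.734, 0.68, 0.002]
force: [0.3, 5.9, 8.0]
gripper_width: 0.0494
```

Request:
arm_command --moves '[{"jaw": 0.42, "linear": [-0.1, 0, 0], "angular": [0, 0, 0]}, {"jaw": 0.42, "linear": [-0.1, 0, 0], "angular": [0, 0, 0]}, {"jaw": 0.42, "linear": [-0.1, 0, 0], "angular": [0, 0, 0]}, {"jaw": 0.42, "linear": [-0.1, 0, 0], "angular": [0, 0, 0]}, {"jaw": 0.42, "linear": [0, 0, 0], "angular": [0, 0, 0]}]'

```text
time: 6.18
eef_pos: [0.4691, 0.1106, 0.0309]
tool_rot: [-0.0, 0.734, 0.679, 0.002]
force: [0.8, 4.4, 9.3]
gripper_width: 0.0496
```

```bash
cat > chk.py <<'E'
from cell import arm
from h import *
import cv2,sys
o=arm.get_obs();print(o["time"],hold(o["eef_pos"]),o["force"])
for n in ("top","scene"):
    c=arm.camera(n);P=hold(pts(c));d=c["depth"]>0
    def q(a,b,e,f,zl=20,zh=80,k=2):
        m=d&(P[...,0]>a)&(P[...,0]<b)&(P[...,1]>e)&(P[...,1]<f)&(P[...,2]>zl)&(P[...,2]<zh);return m.sum(),np.percentile(P[m][:,k],[10,50,90]).round(1) if m.sum() else None
    print(n,"bar",q(-60,5,45,53),"jaw",q(50,70,-20,-8,20),"lip top x",q(-75,15,-50,5,51,65,0))
    np.savez(sys.argv[1]+n+".npz",**c)
    if n=="scene": cv2.imwrite(f"pics/{sys.argv[1]}.png",cv2.resize(c["pixels"][160:300,270:430,::-1],(640,560)))
E
python3 chk.py p1
```

```text
6.1833 [-50.62189051  10.4676472   30.88705334] [0.84190839 4.37330857 9.25441001]
top bar (np.int64(35), array([31.9, 34.2, 38.2])) jaw (np.int64(54), array([25.3, 46. , 50.9])) lip top x (np.int64(0), None)
scene bar (np.int64(66), array([31.6, 33.4, 60.3])) jaw (np.int64(70), array([23.9, 43.4, 48.7])) lip top x (np.int64(149), array([-48.5, -35.1, -31.5]))
```

Request:
arm_command --moves '[{"jaw": 0.42, "linear": [-0.1, 0, 0], "angular": [0, 0, 0]}, {"jaw": 0.42, "linear": [-0.1, 0, 0], "angular": [0, 0, 0]}, {"jaw": 0.42, "linear": [-0.1, 0, 0], "angular": [0, 0, 0]}, {"jaw": 0.42, "linear": [-0.1, 0, 0], "angular": [0, 0, 0]}, {"jaw": 0.42, "linear": [-0.1, 0, 0], "angular": [0, 0, 0]}]'

```text
time: 6.7
eef_pos: [0.4677, 0.0917, 0.0309]
tool_rot: [-0.001, 0.733, 0.68, 0.002]
force: [0.1, 6.7, 9.0]
gripper_width: 0.0496
```

Request:
arm_command --moves '[{"jaw": 0.42, "linear": [-0.1, 0, 0], "angular": [0, 0, 0]}, {"jaw": 0.42, "linear": [-0.1, 0, 0], "angular": [0, 0, 0]}, {"jaw": 0.42, "linear": [-0.1, 0, 0], "angular": [0, 0, 0]}, {"jaw": 0.42, "linear": [-0.1, 0, 0], "angular": [0, 0, 0]}, {"jaw": 0.42, "linear": [0, 0, 0], "angular": [0, 0, 0]}]'

```text
time: 7.12
eef_pos: [0.4664, 0.0749, 0.0309]
tool_rot: [-0.001, 0.734, 0.679, 0.002]
force: [0.3, 5.4, 9.7]
gripper_width: 0.0495
```

Request:
arm_command --moves '[{"jaw": 0.42, "linear": [-0.05, 0, 0], "angular": [0, 0, 0]}, {"jaw": 0.42, "linear": [0, 0, 0], "angular": [0, 0, 0]}, {"jaw": 0.42, "linear": [-0.05, 0, 0], "angular": [0, 0, 0]}, {"jaw": 0.42, "linear": [0, 0, 0], "angular": [0, 0, 0]}, {"jaw": 0.42, "linear": [0, 0, 0], "angular": [0, 0, 0]}]'

```text
time: 7.53
eef_pos: [0.4661, 0.0715, 0.0309]
tool_rot: [-0.001, 0.734, 0.68, 0.002]
force: [1.0, 6.0, 8.2]
gripper_width: 0.0496
```

```bash
python3 chk.py p2
```

```text
7.5333 [-11.37612059  10.66428554  30.88965831] [0.9633128  6.00395376 8.23602006]
top bar (np.int64(0), None) jaw (np.int64(58), array([27.3, 44.4, 50.3])) lip top x (np.int64(0), None)
scene bar (np.int64(55), array([32.1, 34.1, 73.2])) jaw (np.int64(90), array([24.9, 41.1, 47.9])) lip top x (np.int64(157), array([-9.7,  4. ,  7.7]))
```

View pics/p2.png

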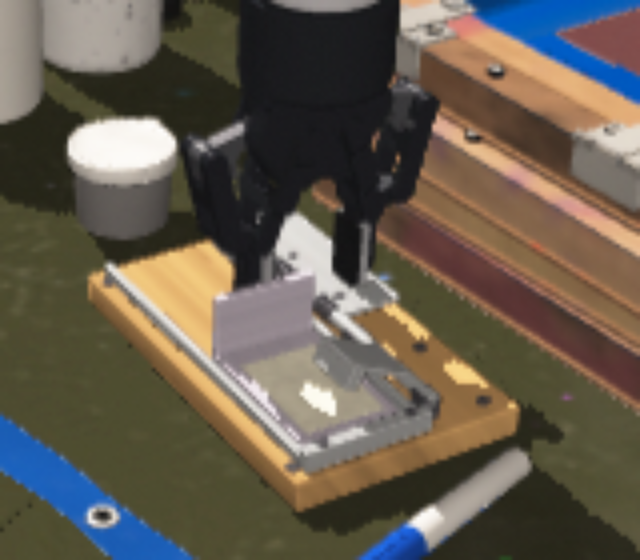

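The plate is under the raised jaw, with its front edge a few mm or less from the end stop (px ~(370,420)). I'll creep on until the force rises.

Request:
arm_command --moves '[{"jaw": 0.42, "linear": [-0.03, 0, 0], "angular": [0, 0, 0]}, {"jaw": 0.42, "linear": [0, 0, 0], "angular": [0, 0, 0]}, {"jaw": 0.42, "linear": [-0.03, 0, 0], "angular": [0, 0, 0]}, {"jaw": 0.42, "linear": [0, 0, 0], "angular": [0, 0, 0]}, {"jaw": 0.42, "linear": [0, 0, 0], "angular": [0, 0, 0]}]'

```text
time: 8.05
eef_pos: [0.466, 0.0701, 0.0309]
tool_rot: [-0.001, 0.734, 0.68, 0.002]
force: [0.9, 8.1, 9.3]
gripper_width: 0.0494
```

Request:
arm_command --moves '[{"jaw": 0.42, "linear": [-0.03, 0, 0], "angular": [0, 0, 0]}, {"jaw": 0.42, "linear": [0, 0, 0], "angular": [0, 0, 0]}, {"jaw": 0.42, "linear": [-0.02, 0, 0], "angular": [0, 0, 0]}, {"jaw": 0.42, "linear": [0, 0, 0], "angular": [0, 0, 0]}, {"jaw": 0.42, "linear": [0, 0, 0], "angular": [0, 0, 0]}]'

```text
time: 8.47
eef_pos: [0.4659, 0.0699, 0.031]
tool_rot: [-0.002, 0.733, 0.68, 0.003]
force: [1.2, 13.3, 8.6]
gripper_width: 0.0496
```

Request:
arm_command --moves '[{"jaw": 0.42, "linear": [-0.03, 0, 0], "angular": [0, 0, 0]}, {"jaw": 0.42, "linear": [0, 0, 0], "angular": [0, 0, 0]}, {"jaw": 0.42, "linear": [-0.03, 0, 0], "angular": [0, 0, 0]}, {"jaw": 0.42, "linear": [0, 0, 0], "angular": [0, 0, 0]}, {"jaw": 0.42, "linear": [0, 0, 0], "angular": [0, 0, 0]}]'

```text
time: 8.88
eef_pos: [0.4658, 0.0697, 0.0312]
tool_rot: [-0.003, 0.733, 0.68, 0.004]
force: [1.0, 18.7, 9.7]
gripper_width: 0.0496
```

```bash
python3 chk.py p3
python3 - <<'E'
from cell import arm
from h import *
import cv2
c=load("p3top.npz"); a=cv2.resize(c["pixels"][170:250,240:360],(780,520),interpolation=cv2.INTER_CUBIC)
b=load("p3scene.npz"); b=cv2.resize(b["pixels"][230:290,310:390],(780,585),interpolation=cv2.INTER_CUBIC)
cv2.imwrite("pics/p3b.png",b[:,:,::-1])
P=hold(pts(load("p3scene.npz")))
m=(abs(P[...,1]+35)<8)&(P[...,0]>60)&(P[...,0]<105)&(P[...,2]>15)
i=np.argsort(P[m][:,0]);print(P[m][i][:,[0,2]].round(1)[::2].tolist())
E
```

```text
8.8833 [-9.61095722 10.47074417 31.18999575] [ 0.95071711 18.69578873  9.68075105]
top bar (np.int64(0), None) jaw (np.int64(58), array([26. , 44.5, 50. ])) lip top x (np.int64(0), None)
scene bar (np.int64(54), array([32.3, 34.8, 70.8])) jaw (np.int64(84), array([25. , 41.3, 47.4])) lip top x (np.int64(153), array([-4.6,  5.6,  9.4]))
[[60.2, 25.3], [61.8, 25.1], [62.2, 27.0], [63.1, 25.4], [64.0, 24.6], [64.7, 26.0], [65.1, 25.6], [66.0, 25.6], [66.7, 24.5], [67.1, 24.1], [67.4, 25.9], [69.7, 25.5], [70.2, 25.3], [71.0, 25.8], [71.7, 24.9], [72.2, 23.8], [72.5, 24.9], [73.3, 25.5], [73.9, 24.4], [74.5, 25.8], [75.9, 25.5], [76.4, 24.3], [76.5, 24.3], [78.1, 25.0], [79.3, 26.9], [79.5, 24.7], [80.6, 25.5], [81.3, 25.5], [82.5, 26.4], [83.9, 26.2], [84.4, 24.2], [84.7, 26.0], [85.2, 24.9], [85.4, 25.8], [86.1, 24.2], [86.7, 23.8], [87.9, 25.7], [89.6, 25.5], [90.3, 26.5], [93.4, 28.2], [95.2, 29.9], [95.6, 28.8], [96.0, 29.9], [97.2, 28.7], [97.5, 28.6], [98.0, 18.2], [98.6, 16.4], [98.9, 28.6], [99.1, 24.8], [99.2, 26.3], [99.3, 21.0], [99.4, 20.4], [99.5, 27.5], [99.8, 23.7], [99.9, 28.5], [99.9, 30.2], [100.1, 24.1], [100.1, 25.5], [100.2, 23.3], [100.2, 16.9], [100.4, 21.1], [100.6, 27.0], [100.7, 23.1], [100.8, 15.2], [101.0, 22.3], [101.1, 29.1], [101.1, 21.0], [101.4, 20.3], [102.0, 27.5], [102.1, 16.3], [102.3, 18.0], [103.2, 18.3], [103.2, 15.8], [104.7, 17.4]]
```

View pics/p3b.png

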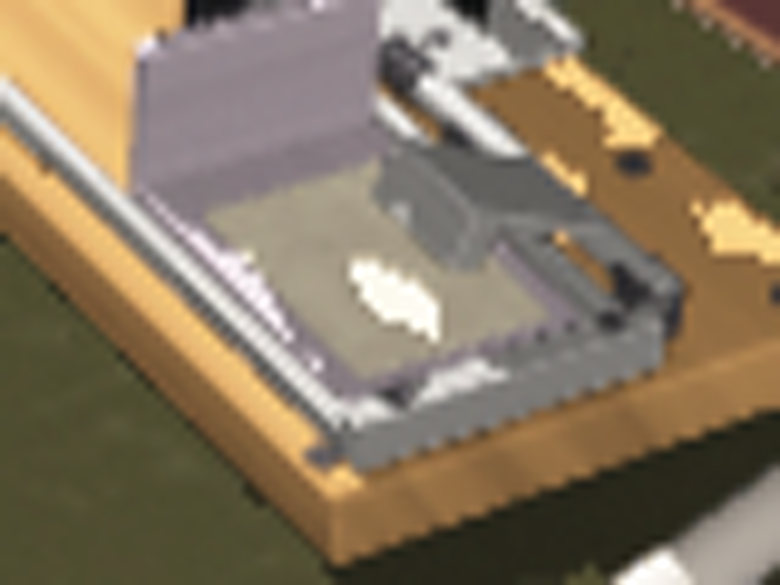

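The plate's front edge meets the end stop (about (450,370) in the crop) with no gap, and 18.7 N was reached with no further travel. Now back the finger off the lip with the bar still held, then raise slowly.

Request:
arm_command --moves '[{"jaw": 0.42, "linear": [0.1, 0, 0], "angular": [0, 0, 0]}, {"jaw": 0.42, "linear": [0.1, 0, 0], "angular": [0, 0, 0]}, {"jaw": 0.42, "linear": [0.1, 0, 0], "angular": [0, 0, 0]}, {"jaw": 0.42, "linear": [0.1, 0, 0], "angular": [0, 0, 0]}, {"jaw": 0.42, "linear": [0, 0, 0], "angular": [0, 0, 0]}]'

```text
time: 9.4
eef_pos: [0.4663, 0.0751, 0.0308]
tool_rot: [0.001, 0.735, 0.678, -0.0]
force: [0.3, -6.4, 14.3]
gripper_width: 0.0499
```

Request:
arm_command --moves '[{"jaw": 0.42, "linear": [0, 0, -0.05], "angular": [0, 0, 0]}, {"jaw": 0.42, "linear": [0, 0, -0.05], "angular": [0, 0, 0]}, {"jaw": 0.42, "linear": [0, 0, -0.05], "angular": [0, 0, 0]}, {"jaw": 0.42, "linear": [0, 0, -0.05], "angular": [0, 0, 0]}, {"jaw": 0.42, "linear": [0, 0, -0.05], "angular": [0, 0, 0]}]'

```text
time: 9.82
eef_pos: [0.4645, 0.0779, 0.0396]
tool_rot: [-0.001, 0.734, 0.679, -0.001]
force: [-0.5, 0.0, -0.2]
gripper_width: 0.0493
```

Request:
arm_command --moves '[{"jaw": 0.42, "linear": [0, 0, -0.1], "angular": [0, 0, 0]}, {"jaw": 0.42, "linear": [0, 0, -0.2], "angular": [0, 0, 0]}, {"jaw": 0.42, "linear": [0, 0, -0.4], "angular": [0, 0, 0]}, {"jaw": 0.42, "linear": [0, 0, -0.6], "angular": [0, 0, 0]}, {"jaw": 0.42, "linear": [0, 0, -0.6], "angular": [0, 0, 0]}]'

```text
time: 10.23
eef_pos: [0.4649, 0.0776, 0.1168]
tool_rot: [-0.0, 0.734, 0.679, -0.001]
force: [0.3, -0.0, 0.5]
gripper_width: 0.0497
```

Request:
arm_command --moves '[{"jaw": 0.42, "linear": [0, 0, -0.6], "angular": [0, 0, 0]}, {"jaw": 0.42, "linear": [0, 0, -0.6], "angular": [0, 0, 0]}, {"jaw": 0.42, "linear": [0, 0, -0.6], "angular": [0, 0, 0]}, {"jaw": 0.42, "linear": [0, 0, -0.3], "angular": [0, 0, 0]}, {"jaw": 0.42, "linear": [0, 0, 0], "angular": [0, 0, 0]}]'

```text
time: 10.65
eef_pos: [0.4674, 0.0782, 0.2033]
tool_rot: [0.001, 0.734, 0.679, 0.003]
force: [-1.0, -0.6, 0.4]
gripper_width: 0.0495
```

```bash
python3 chk.py p4
python3 - <<'E'
from cell import arm
from h import *
import cv2
c=load("p4scene.npz");cw=arm.camera("wrist");
b=cv2.resize(c["pixels"][225:290,300:390],(540,390),interpolation=cv2.INTER_CUBIC)
P=hold(pts(c));m=(P[...,0]>-40)&(P[...,0]<5)&(P[...,2]>20)
for e in (25,35,45): 
    k=m&(abs(P[...,1]-e)<3);print("bar y",e,np.median(P[k][:,2]).round(1))
w=cv2.resize(cw["pixels"],(520,390))
cv2.imwrite("pics/p4b.png",np.hstack([b[:,:400],w[:,120:]])[:,:,::-1])
E
```

```text
10.65 [-18.17849931  11.37501854 203.28215004] [-1.04963427 -0.55547584  0.39430186]
top bar (np.int64(0), None) jaw (np.int64(30), array([37.2, 40.1, 44.3])) lip top x (np.int64(0), None)
scene bar (np.int64(73), array([38.9, 40.8, 42.3])) jaw (np.int64(55), array([31.1, 38.6, 40.5])) lip top x (np.int64(95), array([4.1, 7.2, 9. ]))
bar y 25 284.9
bar y 35 233.2
bar y 45 243.3
```

View pics/p4b.png

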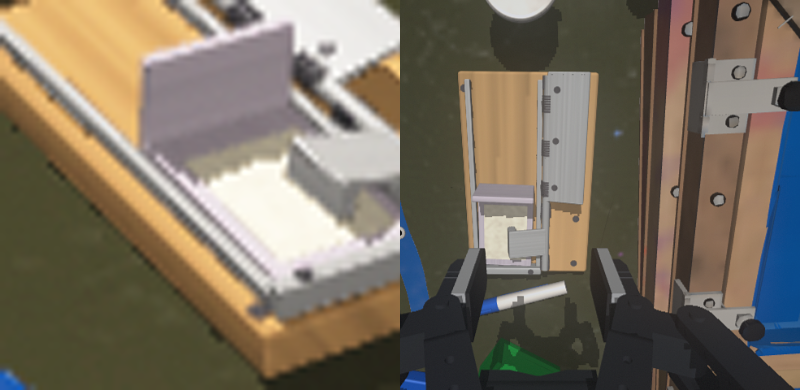

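The plate is home against the stop, the jaw rests on it, and the pot and marker are undisturbed. Signing off.

```bash
python3 -c "
from cell import arm
print(arm.sign_off())"
```

```text
the job is handed in; nothing more can be done
None
```

The test plate is loaded in the holder, fully home against the end stop, with the clip's jaw resting on it. I handed the job in at about 10.7 s of the 42 s allowed.

**What I did:** One fingertip pressed the clip's bar to its stop, which the camera depth confirmed (bar level at about 34 mm). Keeping it down, I pushed the plate by its lip with the other fingertip until it stopped moving, with the force rising from about 6 to 19 N. I then backed off the lip with the bar still held, let the clip rise, and lifted clear to a height of about 200 mm.

**Last checks:**
- **Plate:** its lip spans about 4 to 9 mm in holder x, where 3 to 9 mm is expected when home. In the crop the plate edge met the end stop with no visible gap.
- **Clip:** the outer bar is at about 41 mm, which matches the loaded rest angle of about 0.22 rad, so the jaw is bearing on the plate.
- **Forces:** the wrist force stayed under about 22 N in the readings, and it was near zero after release.
- **Bystanders:** I made no contact with the ink pot or marker. They looked undisturbed in the last wrist view, which shows only part of the pot.

**Disagreements:** the top and wrist cameras differed by 2 to 3 mm along the track, so the final stop was judged by force. One depth check in the last script picked up the gripper instead of the bar and I ignored it; the top camera also gave no bar or lip reading once the gripper blocked it.

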